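# Close a tube bracket: hinged half over the fill tube, swing bolt into its slot

### The arm

A 7-joint arm with a two-finger parallel gripper is mounted at the origin on the work surface. World frame = base frame: x ahead of the robot, y to its left, z up, the work surface at z = 0. Lengths are in m, angles in rad, forces in N, time in s.
With the tool pointing down it reaches from about 0.35 to 0.9 m from the base axis. Payload 8.1 kg.
Tool frame: the origin (TCP) lies at the very end of the fingers, on their centre line; the grasp point (between the pads) lies arm.hold_point_z behind it (arm.hold_point_z is the distance from the TCP to the grasp point, in m); z points along the fingers, y is the line along which they close (so a half turn about z gives the same grasp; the last joint's range is limited). The gripper opens to 92 mm and grips with 3 to 60 N. Pads are 19 mm wide; open, the fingers measure 130 mm over their backs; the gripper's body (75 mm by 190 mm) begins 47 mm behind the grasp point.
Start: joints at [-1.241, 0.434, 0.025, 1.573, -0.012, 1.134, -0.075], TCP at [0.262, 0.567, 0.227] pointing down, gripper open.
Joint ranges: [-2.62, 2.62], [-0.44, 2.09], [-1.27, 1.32], [0.08, 2.57], [-1.32, 4.46], [0.12, 2], [-2.74, 2.74]. Speed limits (rad/s): [2.22, 2.22, 3.01, 3.01, 3.14, 3.14, 3.14].

### API

Orientations are given as a rotation vector (axis times angle).
In Python, from cell import arm, vision, job, cut_out gives the robot as it stands. The module is installed in compiled form; this text tells all that it offers.
- The arm moves only by the tool play_rows, never from a script. Its argument "increments" is text: rows parted by semicolons, each of 5 numbers parted by spaces: the shift along the tool's x, y, z in cm, then the turn about the tool's z in degrees, then the opening, from -1 (shut) to 1 (fully open), so that 0 is half open. A call has 1 to 5 rows; each row shifts and turns the commanded pose from where the row before left it, along the tool's axes as they then stand; what a row does not reach is not made up. A row lasts 1/12 s, in which the tool goes at most 41.7 mm and 7.16 degrees, less where a joint would pass 70% of its speed; a pose out of reach is approached as far as the arm can. A call is refused whole if a number of a shift passes 4.17 or a number of a turn 7.16, either way. A call with a gripper value outside its range is refused whole. The fingers move at their own pace and stop on an object; "grip_force" is the grip in N (left out, the last holds). Time passes only in rows, so rows that do not move let the fingers close. It gives the time, the measured TCP pose, the force, the opening and the grip force at its end, in the units of the state.
- arm.observe(): the state, without advancing time (a new reading comes with each control period).
- vision.get_image(name): name is "scene" or "top" or "wrist"; returns a dict with "frame" (480x640x3 uint8, red, green, blue), "z_map" (480x640 float32, m along the optical axis (not along the pixel's ray), 0 where there is no reading), "mtx" (3x3 intrinsics, pixels), "distortion" ([k1, k2, p1, p2, k3] as OpenCV has them; the pictures are not rectified), "cam_to_world" (4x4, takes a point from camera to world coordinates). Camera axes: x right, y up, looking along -z (the intrinsics and any distortion apply to the point x, -y, -z); pixel columns grow to the right and rows downward; lengths in m; the calibration is good to about 2 mm. A picture is of the moment at which its call begins.
- job.sign_off(): hands the job in; it is judged then, once.
Trained networks look in a picture, given as the dict that the camera call returned (one of the last four; its "shot" number tells which), for a name from the list of things; names that differ only in an ending like _2 or _b are one class to them, and where a whole thing is asked for, a point or a joint stands for the part that bears it (a point fixed in the world has none). Each returns a list of dicts, best first, with "confidence" (0 to 1); they miss things now and then, are a little off and sometimes report something else, mostly with a low value. They report only what shows in the picture. A call takes as long as a camera call. They do not tell look-alikes from the thing itself.
- cut_out(query, picture): "mask" (480x640 bool, what is visible of it) and "point" ([row, column] in pixels, amid what is visible of it).
The state is a dict: "clock": time; "joints": joint angles; "dq": joint speeds; "joint_efforts": joint torques, N m; "position": TCP position; "ee_rot": TCP orientation; "force": force on the tool from outside, world axes, zero at the start; "ft_torque": the same for the moment, N m; "width": opening from 0.0 (shut) to 1.0 (fully open); "gripper_force": force on a finger pad.
Only numpy, scipy, OpenCV 4.12 (cv2) and the standard library are available. Lean on these libraries where they do the work, as an engineer would, in place of code of your own. Each camera call takes 0.05 s, during which the arm holds its last target. There are 200 camera calls.

### The job

The steel fill tube lies loose in its bench bracket. Swing the bracket's hinged half over the tube and press it down until it is fully home, then swing the bolt up and feel it into the slot in the end of the hinged half, and leave it standing upright in the slot. Work gently (some 10 N of push is plenty), never forcing the hinged half or jamming the bolt against it, and leave the tube in its saddle and everything else on the counter where it is.

Things in the scene. Friction and masses are not known exactly. Their poses are not given: they have to be found in the camera images.
- bracket: fixed steel bench bracket, base plate 170 x 110 mm. Origin on the counter, under the tube's axis at the saddle's middle; x runs across the tube from hinge pin to swing bolt, y along the tube, z up. Tube axis at z = 75 mm. The hinge pin's ears stand at y = 41 to 49 mm either side, x = -56 to -34, up to z = 85 mm; the bolt pin's ears at y = 22 to 29 either side, x = 52 to 72, up to z = 50
- hinge_pin (a point): middle of the hinge pin of the hinged half (bracket x = -45, y = 0, z = 75 mm); axes as the bracket's; the pin runs along y. The hinged half sits 4 to 14 mm off the middle along the pin and is stiff to slide there (20 N). That offset is NOT measured
- slot_about (a point): point on the bracket (x = 62, y = 0, z = 88 mm) at the upper face of the closed lug, 107 mm from the hinge pin: where the slot would be if the hinged half sat mid-way on its pin. The real slot lies 4 to 14 mm from here along y, to a side not told. The slot is 12 mm wide, open at the lug's outer end, its root 98 mm from the hinge pin; the flat from 70 to 96 mm is where to push
- bolt_pin (a point): middle of the swing bolt's own pin (bracket x = 62, y = 0, z = 40 mm); axes as the bracket's; the pin runs along y. The bolt slides easily along it, up to 15 mm either way from the middle
- half (a joint): hinged half, rad: 0 = closed on its stop, grows as it opens, 1.57 = lug straight up over the hinge pin, more = leans away from the tube. Stiff hinge (0.3 N m, some 4 N at the lug), stays where left. Closed: an arch of outer radius 24 mm over the tube, then a flat lug 62 mm wide, 10 thick, its upper face 13 mm above the hinge pin's level, from 64 to 125 mm from the pin.
- bolt (a joint): swing bolt, rad: 0 = upright, grows as it leans out from the tube, 1.5 = level, -0.06 = inner stop. Friction 0.07 N m, stays where left. Square shank, 8 mm; collar 22 mm across, its underside 51.5 mm from the bolt pin (3.5 mm above the closed lug). Shank out of line with the slot: it meets a fork tine's end and stops at about 0.5 rad. Hinged half not home: the collar catches
- knob (a point): centre of the black ball knob, 26 mm across, on the swing bolt's end, 80.5 mm from the bolt's pin. The ball swivels freely on the bolt about the pins' direction, so it can be pinched along y and carried round without turning the hand
- tube_mid (a point): middle of the fill tube's axis: steel tube 34 mm across, 260 mm long, with 50 mm end flanges, lying along y in the saddle
- spanner: bystander: small wrench lying by the bracket; origin under its middle
- gasket: bystander: black rubber ring, 50 mm across, 8 mm high
- jar: bystander: small jar, 40 mm across, 45 mm high
- cap: bystander: aluminium end cap, 44 mm across, 18 mm high
- wash_bottle: bystander: white bottle, 64 mm across, 150 mm high
- vial_rack: bystander: white rack of vials, 80 x 160 mm, 60 mm high
- timer: bystander: small white timer, 50 x 75 mm, 20 mm high
There are look-alikes about, which are no part of the job. What is shaped like the bracket but turquoise is not meant.

How it is judged:
On the way:
1. the hinged half is fully home over the tube (within 0.03 rad of its stop) while the bolt still leans out (value of joint half below 0.03 rad and value of joint bolt above 0.6 rad), for 0.2 s.
At the end, for the whole second after the job is handed in: the hinged half is closed to within 0.03 rad of its stop, the bolt stands in the slot within 0.12 rad of upright and is at rest, and the tube still lies in its saddle (value of joint half below 0.03 rad and value of joint bolt below 0.12 rad and distance between tube_mid and bracket below 0.095 m and angle between the y axis of tube_mid and the y axis of bracket, either way round below 0.1 rad and velocity of joint bolt below 0.05 rad/s); the robot touches nothing.
It fails at once if the hinged half is pressed or struck with more than 35 N (contact force between the fingers and half above 35 N).
It fails at once if the bolt is jammed against the hinged half with more than 35 N (contact force between bolt and half above 35 N).
It fails at once if the tube is shifted by more than 20 mm (distance of tube_mid from where it was at the start of the episode above 0.02 m).
It fails at once if a bystander is moved by more than 20 mm (distance of any of spanner, gasket, jar, cap, wash_bottle, vial_rack, timer from where it was at the start of the episode above 0.02 m).
It also fails if it takes over 72 s, if anything falls off the work surface, if the arm or the gripper's body presses on something with over 40 N, if the wrist force passes 120 N, or if a joint passes its speed limit or range.

## Working session

There is one attempt and no reset: what is moved stays moved. The work goes in short steps, Python scripts to look and compute and a tool call to move; the robot and the scene stay as the last step left them, time stands still between calls to the robot, and variables do not carry over. Pictures are saved under pics/ and viewed, at most 10 in all, crops included, and the job is handed in when it is done.

Besides the shell and the picture viewer there is one more tool, called in YAML: its name, and indented under it one key for each argument. play_rows: Moves the arm, as the interface text tells. Its arguments: {"type":"object","properties":{"increments":{"type":"string"},"grip_force":{"type":"number"}},"required":["increments"]}

```bash
mkdir -p pics
cat > h.py <<'E'
import numpy as np, cv2
from cell import arm, vision, job, cut_out
from scipy.spatial.transform import Rotation as R
def cloud(p):
    z=p["z_map"]; h,w=z.shape
    u,v=np.meshgrid(np.arange(w),np.arange(h))
    n=cv2.undistortPoints(np.stack([u,v],-1).reshape(-1,1,2).astype(np.float64),np.array(p["mtx"]),np.array(p["distortion"])).reshape(h,w,2)
    c=np.stack([n[...,0]*z,-n[...,1]*z,-z],-1)
    T=np.array(p["cam_to_world"]); return c@T[:3,:3].T+T[:3,3], z>0
def save(p,n,box=None,s=1):
    f=p["frame"][...,::-1]
    if box: f=f[box[0]:box[1],box[2]:box[3]]
    cv2.imwrite("pics/"+n,cv2.resize(f,None,fx=s,fy=s,interpolation=cv2.INTER_CUBIC))
E
python3 - <<'E'
from h import *
print(arm.observe()); print(arm.hold_point_z)
for n in ["scene","top"]:
    p=vision.get_image(n); save(p,n+"0.png"); P,ok=cloud(p)
    for q in ["bracket","half","bolt","knob","tube_mid","spanner","gasket","jar","cap","wash_bottle","vial_rack","timer"]:
        for d in cut_out(q,p)[:3]:
            m=d["mask"]&ok
            if m.sum(): print(n,q,round(d["confidence"],2),np.round(d["point"]),np.round(np.median(P[m],0),3),np.round(P[m].min(0),3),np.round(P[m].max(0),3),m.sum())
E
```

```text
{'clock': 0.0, 'joints': array([-1.24062984,  0.43522153,  0.02497512,  1.57407796, -0.01161422,
        1.13403619, -0.0750883 ]), 'dq': array([-0.00061783,  0.000202  , -0.00169629, -0.00076033, -0.00039281,
        0.00025397,  0.00028395]), 'joint_efforts': array([ 3.04281617e-03, -6.67850375e+01,  9.87090357e-01, -3.14467156e+01,
       -6.02976093e-02,  4.27310925e-02,  1.58692537e-04]), 'position': array([0.26194738, 0.5668889 , 0.22595332]), 'ee_rot': array([-6.74550880e-01, -3.06810123e+00,  2.48747807e-03]), 'force': array([ 0.10411148, -0.72197072,  0.33419731]), 'ft_torque': array([ 0.00899516, -0.0342251 ,  0.00140744]), 'gripper_force': 0.0, 'width': 1.0027054507852147}
0.0188
scene bracket 0.89 [257. 320.] [0.522 0.042 0.055] [ 0.317 -0.12  -0.006] [0.596 0.181 0.206] 2481
scene bracket 0.87 [188. 281.] [ 0.388 -0.193  0.044] [ 0.255 -0.326 -0.006] [ 0.522 -0.021  0.201] 1825
scene bracket 0.69 [396. 389.] [0.774 0.411 0.036] [ 0.641  0.298 -0.007] [0.843 0.499 0.139] 3497
scene half 0.8 [223. 437.] [0.279 0.263 0.088] [ 0.168  0.189 -0.004] [0.331 0.329 0.126] 611
sce
[... 3688 characters left out ...]
.173 0.014] 557
top cap 0.18 [203. 267.] [0.557 0.15  0.06 ] [0.537 0.1   0.042] [0.576 0.175 0.071] 186
top wash_bottle 0.67 [184. 524.] [ 0.584 -0.432  0.099] [ 0.559 -0.532 -0.003] [ 0.645 -0.414  0.156] 1091
top wash_bottle 0.19 [216. 156.] [0.537 0.416 0.031] [ 0.484  0.335 -0.004] [0.599 0.522 0.065] 2376
top vial_rack 0.56 [216. 157.] [0.537 0.416 0.031] [ 0.483  0.338 -0.004] [0.598 0.518 0.065] 2347
top timer 0.94 [288. 139.] [0.365 0.462 0.02 ] [ 0.326  0.423 -0.005] [0.406 0.512 0.026] 721
top timer 0.41 [219. 309.] [0.505 0.046 0.018] [ 0.428 -0.053 -0.003] [0.589 0.175 0.203] 2662
top timer 0.28 [204. 372.] [ 0.555 -0.105  0.008] [ 0.531 -0.132 -0.003] [ 0.578 -0.085  0.015] 185
```

Run:
```python
from h import *
p=vision.get_image("top"); save(p,"t1.png",(140,340,200,460),3)
p=vision.get_image("scene"); save(p,"s1.png",(150,350,200,460),3)
```

```text
(no output)
```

View pics/t1.png

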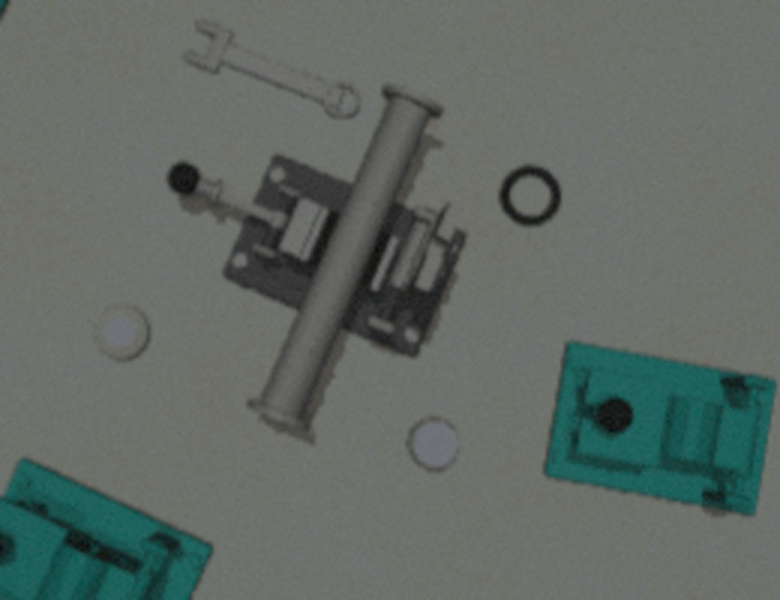

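View pics/s1.png

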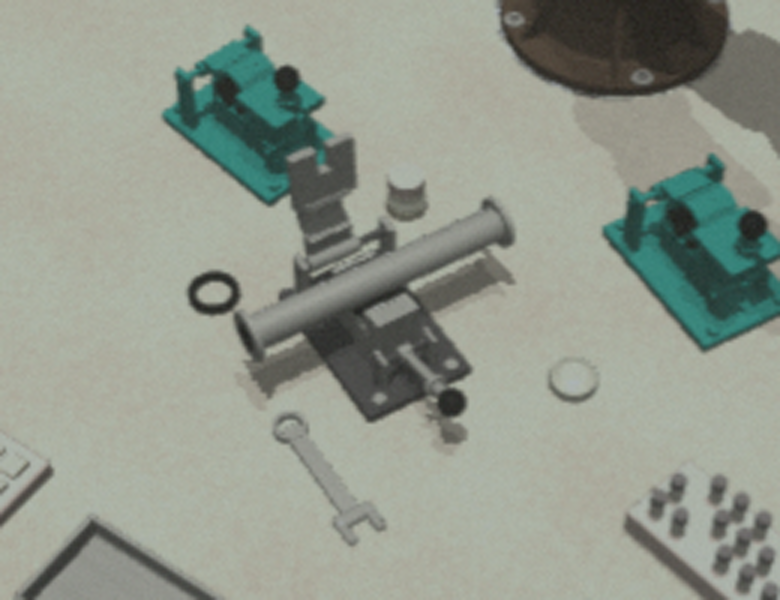

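The top crop shows the steel bracket at the centre: tube diagonal, bolt leaning out to the left with its knob at about crop (183,178), and the half standing near vertical on the right, about (430,240). The scene crop shows the slotted lug standing up at about (320,170). Next I fit the frames.

```bash
cat >> h.py <<'E'
def near(c):  # steel bracket region cloud from a picture
    return lambda P,ok: ok&(np.hypot(P[...,0]-c[0],P[...,1]-c[1])<0.2)
E
python3 - <<'E'
from h import *
for n in ["top","scene"]:
    p=vision.get_image(n);P,ok=cloud(p)
    def pick(q,c,r=.1):
        for d in cut_out(q,p):
            m=d["mask"]&ok
            if m.sum() and np.linalg.norm(np.median(P[m],0)[:2]-c)<r: return P[m]
    t=pick("tube_mid",[.505,.045]); 
    tt=t[(t[:,2]>.083)&(t[:,2]<.1)]
    c=np.median(tt,0); u=np.linalg.svd(tt[:,:2]-tt[:,:2].mean(0),full_matrices=False)[2][0]
    for _ in range(3):
        d=(tt[:,:2]-tt[:,:2].mean(0))@np.array([-u[1],u[0]]); tt=tt[abs(d)<.017]; u=np.linalg.svd(tt[:,:2]-tt[:,:2].mean(0),full_matrices=False)[2][0]
    s=(t[:,:2]-tt[:,:2].mean(0))@u
    mid=tt[:,:2].mean(0)+u*(s.min()+s.max())/2
    print(n,"tube dir",u,"ang",np.degrees(np.arctan2(u[1],u[0])),"axis pt",tt[:,:2].mean(0),"len",s.max()-s.min(),"mid",mid,"ztop",np.percentile(t[:,2],97))
    b=pick("bracket",[.51,.05]); bp=b[(b[:,2]>.004)&(b[:,2]<.022)]
    print("plate",len(bp),cv2.minAreaRect((bp[:,:2]*1000).astype(np.float32)), np.percentile(bp[:,2],[10,50,90]))
    for q,c in [("half",[.495,-.02]),("knob",[.568,.166]),("bolt",[.56,.147])]:
        h=pick(q,c,.05)
        if h is None: print(q,None);continue
        h=h[h[:,2]>.03]; print(q,len(h),h.mean(0),h.min(0),h.max(0))
E
```

```text
top tube dir [-0.91299115  0.40797937] ang 155.9220352512429 axis pt [0.49980615 0.03988098] len 0.2882023399018758 mid [0.51025306 0.03521267] ztop 0.09704973873904195
plate 1409 ((520.734619140625, 62.243995666503906), (219.75164794921875, 114.70634460449219), 66.09196472167969) [0.00941808 0.01245447 0.01554058]
half 311 [ 0.49418766 -0.02190623  0.16906892] [ 0.46470803 -0.04198151  0.08378504] [ 0.52925272 -0.00397296  0.20388125]
knob 88 [0.56479107 0.16431468 0.06560367] [0.55329116 0.15358357 0.0566723 ] [0.57904438 0.17527417 0.07072193]
bolt 157 [0.55683512 0.14590751 0.05936851] [0.53653222 0.10188164 0.04494827] [0.57541892 0.1728394  0.07072193]
scene tube dir [ 0.9139391  -0.40585135] ang -23.944488371741492 axis pt [0.50745852 0.04480427] len 0.3256030346596445 mid [0.47951448 0.05721333] ztop 0.0961650372069851
plate 813 ((481.7869567871094, -13.268173217773438), (308.8939208984375, 113.29259490966797), 62.27202224731445) [0.00758983 0.01165861 0.01633769]
half 634 [ 0.49935227 -0.0178456   0.14697731] [ 0.46833373 -0.04184722  0.07882279] [ 0.52888391 -0.00064586  0.20361987]
knob 69 [0.57258788 0.17015911 0.06254636] [0.56357062 0.15792693 0.05134237] [0.58448858 0.18031286 0.07182091]
bolt 164 [0.56233768 0.14927358 0.05684374] [0.53586236 0.10129315 0.03753962] [0.58448858 0.18031286 0.07182091]
```

Run:
```python
from h import *
a=np.radians(66.0); ex=np.array([np.cos(a),np.sin(a)]); ey=np.array([-ex[1],ex[0]])
for n in ["top","scene"]:
    p=vision.get_image(n);P,ok=cloud(p)
    Q=np.stack([(P[...,:2]-[.505,.045])@ex,(P[...,:2]-[.505,.045])@ey,P[...,2]],-1)*1000
    m=ok&(abs(Q[...,0])<110)&(abs(Q[...,1])<75)
    pl=Q[m&(Q[...,2]>8)&(Q[...,2]<16)]
    for i in (0,1):
        h,e=np.histogram(pl[:,i],np.arange(-110,111,4)); print(n,"plate ax",i,[(int(x),int(c)) for x,c in zip(e,h) if c])
    # tube centre line: edges from ridge, z>85
    t=Q[ok&(abs(Q[...,1])<120)&(abs(Q[...,0])<40)&(Q[...,2]>86)&(Q[...,2]<96)]
    print("tube x", t[:,0].mean(), np.percentile(t[:,0],[3,97]), np.polyfit(t[:,1],t[:,0],1))
    l=Q[m&(Q[...,2]>120)&(Q[...,2]<215)]
    print("lug n",len(l),"x(z) fit",np.polyfit(l[:,2],l[:,0],1))
    for z in range(120,210,8):
        s=l[(l[:,2]>z)&(l[:,2]<z+8)]
        if len(s): print(z,len(s),np.round([s[:,0].min(),np.median(s[:,0]),s[:,0].max(),s[:,1].min(),s[:,1].max()]), np.round(np.sort(s[:,1])[::max(1,len(s)//14)]))
```

```text
top plate ax 0 [(-106, 1), (-90, 3), (-86, 71), (-82, 43), (-78, 29), (-74, 28), (-70, 32), (-66, 30), (-62, 23), (-58, 20), (-54, 4), (-50, 6), (-46, 25), (-42, 53), (-38, 41), (-34, 39), (-30, 41), (-26, 37), (-22, 9), (14, 29), (18, 38), (22, 39), (26, 36), (30, 38), (34, 35), (38, 35), (42, 39), (46, 38), (50, 51), (54, 31), (58, 28), (62, 50), (66, 56), (70, 57), (74, 52), (78, 52), (82, 20)]
top plate ax 1 [(-62, 30), (-58, 64), (-54, 55), (-50, 56), (-46, 50), (-42, 58), (-38, 42), (-34, 17), (-30, 23), (-26, 21), (-22, 26), (-18, 18), (-14, 7), (-10, 4), (-6, 18), (-2, 28), (2, 36), (6, 36), (10, 39), (14, 55), (18, 68), (22, 74), (26, 68), (30, 65), (34, 61), (38, 75), (42, 81), (46, 84)]
tube x -6.8253136926785185 [-19.20728987   5.56040336] [-7.60087168e-04 -6.82435422e+00]
lug n 299 x(z) fit [ 4.94275102e-03 -6.74494718e+01]
120 18 [-79. -78. -76. -38.   3.] [-38. -37. -35. -33. -30. -28. -26. -23. -21. -19. -17. -12. -10.  -9.
  -7.  -5.  -0.   3.]
128 25 [-77. -75. -73. -38.   4.] [-38. -36. -33. -32. -30. -27. -25. -23. -22. -21. -20. -19. -17. -15.
 -13. -12. -10.  -7
[... 2285 characters left out ...]
38. -34. -29. -25. -16. -13.  -9.  -7.   1.   7.
  11.]
168 51 [-68. -60. -55. -49.  14.] [-49. -46. -39. -36. -30. -28. -22. -19. -18. -13. -11.  -7.  -5.  -0.
   4.   7.  12.]
176 39 [-68. -60. -52. -50.  14.] [-50. -50. -50. -48. -44. -43. -39. -32. -26. -25. -13. -12. -10.  -5.
  -2.   5.   5.   8.  11.  14.]
184 60 [-74. -61. -57. -51.  12.] [-51. -49. -44. -39. -37. -33. -31. -29. -14. -12. -10.  -4.   1.   5.
   9.]
192 60 [-75. -63. -57. -51.  11.] [-51. -48. -45. -41. -38. -34. -30. -27. -15. -11.  -7.  -6.   1.   2.
   7.]
200 25 [-69. -62. -55. -49.   8.] [-49. -48. -44. -44. -37. -35. -34. -28. -25. -13. -13. -11.  -8.  -7.
  -6.  -5.  -2.  -2.  -0.  -0.   4.   5.   7.   8.   8.]
```

```bash
cat >> h.py <<'E'
A=np.radians(66.0); EX=np.array([np.cos(A),np.sin(A),0]); EY=np.array([-EX[1],EX[0],0]); O=np.array([.511,.041,0])
RT=np.stack([EX,-EY,[0,0,-1]],1)  # goal tool orientation
def B2W(b): return O+EX*b[0]/1e3+EY*b[1]/1e3+np.array([0,0,b[2]/1e3])
def W2B(p): d=(np.asarray(p)-O)*1e3; return np.stack([d@EX,d@EY,d[...,2]],-1)
def rows(goals,grip):
    s=arm.observe(); r=R.from_rotvec(s["ee_rot"]); p=np.array(s["position"])
    out=[]
    for g,n in goals:
        d=r.inv()*R.from_matrix(RT); tot=np.degrees(d.as_rotvec())[2]; p0=p.copy()
        for i in range(n):
            v=r.inv().apply(p0+(g-p0)*(i+1)/n-p)*100; v=np.round(v,1); t=round(tot/n,1)
            out.append("%g %g %g %g %g"%(*v,t,grip)); p=p+r.apply(v/100); r=r*R.from_rotvec([0,0,np.radians(t)])
    for i in range(0,len(out),5): print("; ".join(out[i:i+5]))
E
python3 - <<'E'
from h import *
s=arm.observe(); g=B2W([-112,-11,290]); print(g)
p=s["position"]
rows([(g,18)],-1)
E
```

```text
[ 0.4754945  -0.06579119  0.29      ]
-2.6 -2.7 -0.4 5 -1; -2.7 -2.5 -0.3 5 -1; -3 -2.2 -0.4 5 -1; -3.2 -1.9 -0.3 5 -1; -3.3 -1.7 -0.4 5 -1
-3.4 -1.3 -0.3 5 -1; -3.6 -1.1 -0.4 5 -1; -3.6 -0.7 -0.3 5 -1; -3.7 -0.5 -0.4 5 -1; -3.7 -0.1 -0.3 5 -1
-3.7 0.3 -0.4 5 -1; -3.7 0.5 -0.3 5 -1; -3.6 0.9 -0.4 5 -1; -3.5 1.1 -0.3 5 -1; -3.4 1.5 -0.4 5 -1
-3.3 1.8 -0.3 5 -1; -3.1 2 -0.4 5 -1; -2.9 2.3 -0.3 5 -1
```

play_rows:
  increments: "-2.6 -2.7 -0.4 5 -1; -2.7 -2.5 -0.3 5 -1; -3 -2.2 -0.4 5 -1; -3.2 -1.9 -0.3 5 -1; -3.3 -1.7 -0.4 5 -1"
  grip_force: 5

```text
clock: 2.52
position: [0.3218, 0.3895, 0.2448]
ee_rot: [-1.329, -2.847, -0.0]
force: [0.6, -0.1, -0.8]
width: 0.683
gripper_force: 0.0
```

play_rows:
  increments: "-3.4 -1.3 -0.3 5 -1; -3.6 -1.1 -0.4 5 -1; -3.6 -0.7 -0.3 5 -1; -3.7 -0.5 -0.4 5 -1; -3.7 -0.1 -0.3 5 -1"

```text
clock: 2.93
position: [0.3805, 0.2141, 0.2622]
ee_rot: [-1.913, -2.492, -0.001]
force: [1.4, 0.0, 0.6]
width: 0.322
gripper_force: 0.0
```

play_rows:
  increments: "-3.7 0.3 -0.4 5 -1; -3.7 0.5 -0.3 5 -1; -3.6 0.9 -0.4 5 -1; -3.5 1.1 -0.3 5 -1; -3.4 1.5 -0.4 5 -1"

```text
clock: 3.35
position: [0.4398, 0.0384, 0.2802]
ee_rot: [-2.407, -2.018, -0.002]
force: [1.6, 0.5, -0.3]
width: 0.009
gripper_force: 0.0
```

play_rows:
  increments: "-3.3 1.8 -0.3 5 -1; -3.1 2 -0.4 5 -1; -2.9 2.3 -0.3 5 -1; 0 0 0 0 -1; 0 0 0 0 -1"

```text
clock: 3.77
position: [0.4755, -0.0678, 0.29]
ee_rot: [2.65, 1.686, 0.0]
force: [-0.0, 0.0, 0.8]
width: 0.01
gripper_force: 0.0
```

Run:
```python
from h import *
s=arm.observe(); print(W2B(s["position"]),R.from_rotvec(s["ee_rot"]).as_matrix().round(3),s["joints"].round(2),s["force"])
d=R.from_rotvec(s["ee_rot"]).inv()*R.from_matrix(RT); print("turn left",np.degrees(d.as_rotvec()))
p=vision.get_image("wrist"); save(p,"w1.png"); P,ok=cloud(p); print(np.array(p["cam_to_world"]).round(3))
np.savez("w1.npz",P=P,ok=ok,f=p["frame"])
```

```text
[-113.87394824  -11.80055446  290.03431973] [[ 0.424  0.906  0.001]
 [ 0.906 -0.424 -0.001]
 [-0.     0.001 -1.   ]] [-0.54  0.14  0.67  1.85 -0.1   1.17 -0.28] [-0.00925519  0.02595746  0.81372655]
turn left [ 0.05802365  0.01614615 -1.07778085]
[[ 0.906  0.408  0.117  0.507]
 [-0.424  0.871  0.25  -0.001]
 [ 0.    -0.276  0.961  0.449]
 [ 0.     0.     0.     1.   ]]
```

View pics/w1.png

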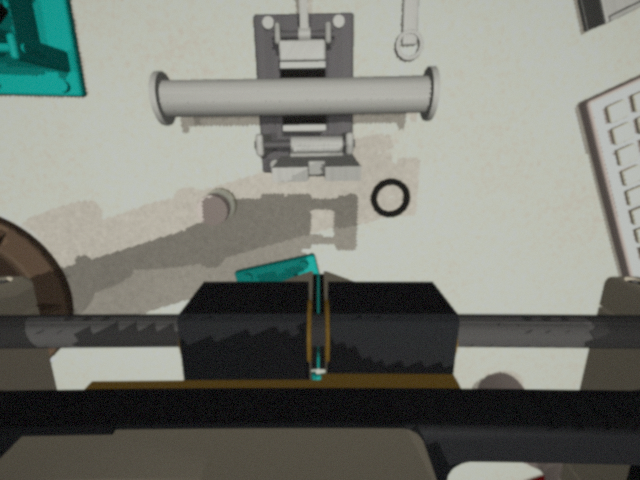

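The wrist view shows the tube at row 95, the hinge ears at columns 258–352, and the lug at row ~165, columns 272–360, with its slot at ~317. I'll refine the frame from this cloud.

Run:
```python
from h import *
d=np.load("w1.npz"); P,ok=d["P"],d["ok"]; Q=W2B(P)
def ext(m,i): return np.percentile(Q[m][:,i],[1,50,99]).round(1),m.sum()
r,c=np.mgrid[:480,:640]
ins=ok&(r<260)&(abs(Q[...,0])<125)&(abs(Q[...,1])<75)
print("plate y",ext(ins&(Q[...,2]>7)&(Q[...,2]<16)&(abs(Q[...,1])<70),1), "x",ext(ins&(Q[...,2]>7)&(Q[...,2]<16),0))
t=ok&(r<150)&(abs(Q[...,1])<110)&(abs(Q[...,0])<35)&(Q[...,2]>84)
print("tube",np.polyfit(Q[t][:,1],Q[t][:,0],1),ext(t,0),ext(t,2))
f=ok&(r<150)&(abs(Q[...,1])<170)&(abs(Q[...,0])<35)&(Q[...,2]>60); print("tube y",ext(f,1))
e=ins&(Q[...,2]>70)&(Q[...,2]<92)&(Q[...,0]<-30)&(Q[...,0]>-60); print("ears y",ext(e,1),"x",ext(e,0),ext(e,2))
l=ins&(Q[...,2]>185); print("lug top y",ext(l,1),"x",ext(l,0),"z",ext(l,2))
h=np.histogram(Q[l][:,1],np.arange(-50,40,3)); print(list(zip(h[1].astype(int),h[0])))
b=ok&(r<40)&(Q[...,0]>85)&(Q[...,2]>35)&(abs(Q[...,1])<30); print("bolt y",ext(b,1),ext(b,0),ext(b,2))
for z in range(90,210,10):
    s=ins&(Q[...,2]>z)&(Q[...,2]<z+10)&(Q[...,0]<-30)
    if s.sum()>3: print(z,s.sum(),ext(s,0)[0],ext(s,1)[0])
```

```text
plate y (array([-53.7,   8.5,  54.6]), np.int64(5008)) x (array([-78.6,  39.1,  83.4]), np.int64(5008))
tube [ 1.45169462e-03 -5.88890775e+00] (array([-20.4,  -6. ,   9.2]), np.int64(7811)) (array([84.2, 91. , 94.1]), np.int64(7811))
tube y (array([-122.4,    4.7,  138.2]), np.int64(13032))
ears y (array([-48.6,  -0.3,  49.4]), np.int64(1454)) x (array([-59.1, -47.5, -30.8]), np.int64(1454)) (array([70.5, 81.5, 87.2]), np.int64(1454))
lug top y (array([-42. , -11.3,  19.1]), np.int64(1286)) x (array([-72.1, -66.1, -61.3]), np.int64(1286)) z (array([185.7, 200. , 201.8]), np.int64(1286))
[(np.int64(-50), np.int64(0)), (np.int64(-47), np.int64(0)), (np.int64(-44), np.int64(35)), (np.int64(-41), np.int64(75)), (np.int64(-38), np.int64(84)), (np.int64(-35), np.int64(73)), (np.int64(-32), np.int64(72)), (np.int64(-29), np.int64(84)), (np.int64(-26), np.int64(73)), (np.int64(-23), np.int64(73)), (np.int64(-20), np.int64(74)), (np.int64(-17), np.int64(0)), (np.int64(-14), np.int64(0)), (np.int64(-11), np.int64(0)), (np.int64(-8), np.int64(16)), (np.int64(-5), np.int64(72)), (np.int64(-2), n
[... 386 characters left out ...]
t call last):
  File "<stdin>", line 13, in <module>
  File "<stdin>", line 3, in ext
    return _quantile_unchecked(
        a, q, axis, out, overwrite_input, method, keepdims, weights)
    return _ureduce(a,
                    func=_quantile_ureduce_func,
    ...<5 lines>...
                    overwrite_input=overwrite_input,
                    method=method)
    r = func(a, **kwargs)
    result = _quantile(arr,
                       quantiles=q,
    ...<2 lines>...
                       out=out,
                       weights=wgt)
    slices_having_nans = np.isnan(arr[-1, ...])
                                  ~~~^^^^^^^^^
IndexError: index -1 is out of bounds for axis 0 with size 0
```

play_rows:
  increments: "0 0 4 -1.1 -1; 0 0 4 0 -1; 0 0 4 0 -1; 1.5 0 0 0 -1; 1.4 0 0 0 -1"

```text
clock: 4.23
position: [0.4848, -0.0374, 0.1677]
ee_rot: [-2.627, -1.718, 0.007]
force: [-0.8, -2.9, -1.6]
width: 0.006
gripper_force: 2.9
```

play_rows:
  increments: "0.6 0 0.1 0 -1; 0.6 0 0.1 0 -1; 0.6 0 0.1 0 -1; 0.3 0 0.1 0 -1; 0.2 0 0 0 -1"

```text
clock: 4.65
position: [0.4968, -0.0177, 0.1664]
ee_rot: [2.629, 1.718, 0.002]
force: [-1.0, -2.7, 2.5]
width: 0.008
gripper_force: 1.8
```

play_rows:
  increments: "0.9 0 0.1 0 -1; 0.8 0 0.1 0 -1; 0.8 0 0.2 0 -1; 0.8 0 0.3 0 -1; 0.8 0 0.3 0 -1"

```text
clock: 5.07
position: [0.5132, 0.0206, 0.1556]
ee_rot: [2.63, 1.718, 0.001]
force: [0.3, -2.4, 1.9]
width: 0.002
gripper_force: 1.4
```

play_rows:
  increments: "0.8 0 0.45 0 -1; 0.8 0 0.45 0 -1; 0.7 0 0.6 0 -1; 0.7 0 0.6 0 -1; 0.3 0 0.4 0 -1"

```text
clock: 5.48
position: [0.5258, 0.0512, 0.1296]
ee_rot: [-2.629, -1.719, 0.001]
force: [-0.6, -1.2, 1.7]
width: 0.007
gripper_force: 1.0
```

Run:
```python
from h import *
s=arm.observe(); print(W2B(s["position"]),s["force"])
d=R.from_rotvec(s["ee_rot"]).inv()*R.from_matrix(RT); print(np.degrees(d.as_rotvec()))
```

```text
[ 15.36537141  -9.35634729 129.58979524] [-0.57381385 -1.22054435  1.67565647]
[-0.05014155  0.01534573  0.36332848]
```

play_rows:
  increments: "0.5 0 0.5 0 -1; 0.4 0 0.6 0 -1; 0.4 0 0.7 0 -1; 0.3 0 0.8 0 -1; 0.2 0 0.6 0 -1"

```text
clock: 5.9
position: [0.533, 0.0668, 0.0977]
ee_rot: [-2.63, -1.718, 0.0]
force: [-1.0, -1.4, 1.8]
width: 0.01
gripper_force: 0.8
```

play_rows:
  increments: "0.1 0 0.4 0 -1; 0.1 0 0.3 0 -1; 0 0 0.2 0 -1; 0 0 0 0 -1"

```text
clock: 6.23
position: [0.5338, 0.0684, 0.0895]
ee_rot: [-2.63, -1.718, -0.0]
force: [-0.1, -0.4, -0.7]
width: 0.008
gripper_force: 0.0
```

play_rows:
  increments: "0 0 0.1 0 -1; 0 0 0.1 0 -1; 0 0 0 0 -1"

```text
clock: 6.48
position: [0.534, 0.0685, 0.0879]
ee_rot: [-2.63, -1.718, -0.001]
force: [-0.2, 1.2, 2.2]
width: 0.005
gripper_force: 0.9
```

play_rows:
  increments: "0 0 0.1 0 -1; 0 0 0 0 -1"

```text
clock: 6.65
position: [0.5342, 0.0685, 0.087]
ee_rot: [-2.63, -1.718, -0.001]
force: [-0.7, 1.9, 5.1]
width: 0.005
gripper_force: 2.5
```

play_rows:
  increments: "0 0 0.1 0 -1; 0 0 0 0 -1"

```text
clock: 6.82
position: [0.5344, 0.0685, 0.0864]
ee_rot: [-2.63, -1.718, -0.002]
force: [-1.1, 1.5, 9.9]
width: 0.007
gripper_force: 4.9
```

play_rows:
  increments: "0 0 0.1 0 -1; 0 0 0 0 -1; 0 0 0 0 -1"

```text
clock: 7.07
position: [0.5346, 0.0685, 0.0861]
ee_rot: [-2.63, -1.718, -0.003]
force: [-3.0, 1.3, 17.7]
width: 0.007
gripper_force: 8.9
```

play_rows:
  increments: "0 0 -1 0 -1; 0 0 -3 0 -1; 0.7 0 -4 0 0.3; 2 0 -4 0 0.3; 2 0 -2 0.4 0.3"

```text
clock: 7.48
position: [0.5534, 0.1087, 0.2265]
ee_rot: [2.638, 1.704, 0.006]
force: [1.7, 0.7, 0.0]
width: 0.174
gripper_force: 0.0
```

play_rows:
  increments: "0 0 0 0 0.3; 0 0 0 0 0.3"

```text
clock: 7.65
position: [0.5527, 0.1109, 0.223]
ee_rot: [2.634, 1.711, 0.003]
force: [0.4, -1.0, -0.6]
width: 0.32
gripper_force: 0.0
```

Run:
```python
from h import *
s=arm.observe(); print(W2B(s["position"]),s["width"],s["force"])
d=R.from_rotvec(s["ee_rot"]).inv()*R.from_matrix(RT); print(np.degrees(d.as_rotvec()))
p=vision.get_image("wrist"); save(p,"w2.png"); P,ok=cloud(p); Q=W2B(P)
np.savez("w2.npz",P=P,ok=ok,f=p["frame"])
for q in ["knob","bolt","half"]:
    for d in cut_out(q,p)[:2]:
        m=d["mask"]&ok
        if m.sum(): print(q,round(d["confidence"],2),d["point"],np.percentile(Q[m],[2,50,98],axis=0).round(1).tolist())
l=ok&(Q[...,2]>82)&(Q[...,2]<95)&(Q[...,0]>32)&(Q[...,0]<95)&(abs(Q[...,1])<60)
print("lug",l.sum(),np.percentile(Q[l],[1,50,99],axis=0).round(1).tolist())
o=l&(Q[...,0]>62)
h=np.histogram(Q[o][:,1],np.arange(-50,40,2)); print(list(zip(h[1].astype(int).tolist(),h[0].tolist())))
```

```text
[ 80.83639604  -9.7023689  223.00796875] 0.31966430984170896 [ 0.44119424 -1.04014414 -0.58885661]
[ 0.08788363 -0.07723644  0.00821934]
knob 0.63 [155.5, 306.6] [[125.0, -12.6, 59.3], [136.4, -1.3, 66.4], [147.3, 10.2, 70.4]]
bolt 0.66 [168.5, 307.2] [[70.0, -11.8, 1.9], [122.2, -1.0, 61.0], [146.5, 9.4, 70.0]]
half 0.97 [271.8, 320.4] [[-44.9, -40.1, 84.2], [36.8, -10.9, 88.8], [74.6, 17.2, 97.9]]
lug 2945 [[32.4, -41.7, 83.9], [53.0, -10.9, 88.5], [74.7, 19.1, 90.1]]
[(-50, 0), (-48, 0), (-46, 0), (-44, 8), (-42, 39), (-40, 33), (-38, 38), (-36, 41), (-34, 32), (-32, 33), (-30, 45), (-28, 31), (-26, 32), (-24, 46), (-22, 33), (-20, 31), (-18, 16), (-16, 0), (-14, 0), (-12, 0), (-10, 0), (-8, 0), (-6, 16), (-4, 48), (-2, 31), (0, 32), (2, 48), (4, 31), (6, 32), (8, 46), (10, 34), (12, 32), (14, 40), (16, 40), (18, 30), (20, 0), (22, 0), (24, 0), (26, 0), (28, 0), (30, 0), (32, 0), (34, 0), (36, 0)]
```

View pics/w2.png

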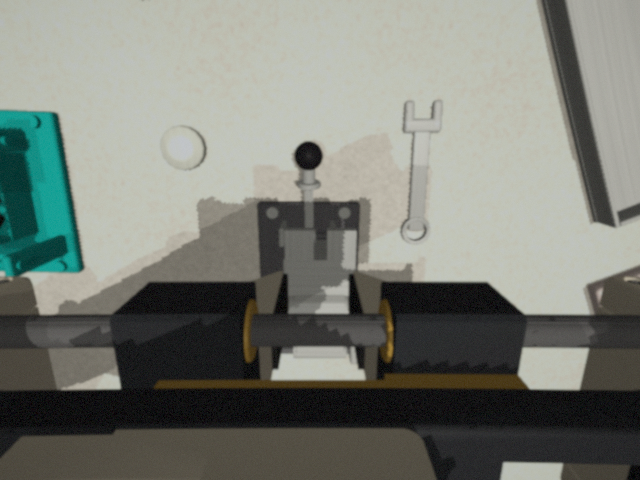

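Wrist view: knob at (155,307), the shank below it, the closed lug with its slot at about column 321, row 245, and cap and spanner clear to the sides. Slot y is about −11 and knob y about −1, so the bolt must slide ~10 mm. Next I approach the knob.

play_rows:
  increments: "2.8 -0.4 0 0 0.3; 2.8 -0.4 0 0 0.3; 0 0 4 0 0.3; 0 0 4 0 0.3; 0 0 2 0 0.3"

```text
clock: 8.27
position: [0.565, 0.1634, 0.1172]
ee_rot: [-2.636, -1.708, 0.009]
force: [0.1, -0.4, -0.3]
width: 0.653
gripper_force: 0.0
```

play_rows:
  increments: "0 0 0 0 0.3; 0 0 0 0 0.3"

```text
clock: 8.43
position: [0.5668, 0.1631, 0.121]
ee_rot: [-2.637, -1.707, 0.006]
force: [-0.1, -0.7, 0.8]
width: 0.652
gripper_force: 0.0
```

Run:
```python
from h import *
s=arm.observe(); print(W2B(s["position"]),s["width"],s["force"])
p=vision.get_image("wrist"); P,ok=cloud(p); Q=W2B(P)
for d in cut_out("knob",p)[:2]:
        m=d["mask"]&ok
        if m.sum(): print(round(d["confidence"],2),d["point"],np.percentile(Q[m],[2,50,98],axis=0).round(1).tolist())
```

```text
[134.19430807  -1.32369188 120.96137754] 0.6515465593706908 [-0.07226624 -0.73200221  0.76681697]
0.87 [245.7, 318.6] [[126.4, -12.3, 57.2], [138.8, -1.2, 66.3], [148.1, 10.4, 70.4]]
0.37 [224.4, 155.5] [[120.9, 106.3, 1.6], [142.6, 123.3, 16.6], [160.9, 145.5, 20.2]]
```

play_rows:
  increments: "0.3 0 3 0 0.3; 0 0 3 0 0.3; 0 0 2.1 0 0.3; 0 0 0 0 0.3"

```text
clock: 8.87
position: [0.5676, 0.1668, 0.0392]
ee_rot: [-2.636, -1.708, 0.005]
force: [-0.8, -0.7, -0.8]
width: 0.652
gripper_force: 0.0
```

play_rows:
  increments: "0 0 0 0 -1; 0 0 0 0 -1; 0 0 0 0 -1; 0 0 0 0 -1; 0 0 0 0 -1"
  grip_force: 8

```text
clock: 9.28
position: [0.5697, 0.1674, 0.0423]
ee_rot: [2.636, 1.709, 0.003]
force: [0.9, -0.6, -0.0]
width: 0.339
gripper_force: 0.0
```

Run:
```python
from h import *
s=arm.observe(); print(W2B(s["position"]),s["width"],s["force"],s["gripper_force"])
```

```text
[139.34262266  -2.22373659  42.26829748] 0.3387309860783248 [ 0.92211853 -0.61481926 -0.01125935] 0.0
```

play_rows:
  increments: "0 0 0 0 -1; 0 0 0 0 -1; 0 0 0 0 -1"

```text
clock: 9.53
position: [0.5694, 0.1674, 0.0413]
ee_rot: [2.636, 1.709, 0.002]
force: [1.7, 1.6, 0.5]
width: 0.274
gripper_force: 8.0
```

Run:
```python
from h import *
s=arm.observe(); print(W2B(s["position"]),s["width"],s["force"],s["gripper_force"])
```

```text
[139.24243187  -1.89165738  41.30945373] 0.2735291563260722 [1.67607389 1.64334944 0.45178249] 7.999988794326782
```

play_rows:
  increments: "-0.2 0 -0.6 0 -1; -0.2 0 -0.6 0 -1; -0.3 0 -0.7 0 -1; -0.4 0 -0.7 0 -1; 0 0 0 0 -1"

```text
clock: 9.95
position: [0.5655, 0.1571, 0.0689]
ee_rot: [2.636, 1.708, 0.005]
force: [2.1, 4.2, 3.5]
width: 0.275
gripper_force: 8.0
```

play_rows:
  increments: "-0.5 0.2 -0.6 0 -1; -0.5 0.2 -0.6 0 -1; 0 0.3 0 0 -1; 0 0.3 0 0 -1; 0 0 0 0 -1"

```text
clock: 10.37
position: [0.5714, 0.1449, 0.0802]
ee_rot: [2.636, 1.709, 0.006]
force: [3.3, 5.5, 6.4]
width: 0.272
gripper_force: 8.0
```

```bash
cat > look.py <<'E'
from h import *
s=arm.observe(); print(W2B(s["position"]).round(1),round(s["width"],3),"F bracket",(s["force"]@np.stack([EX,EY,[0,0,1]],1)).round(1),s["gripper_force"])
for n in ["wrist","top","scene"]:
    p=vision.get_image(n); P,ok=cloud(p); Q=W2B(P)
    if n=="wrist": save(p,"wz.png")
    l=ok&(Q[...,2]>82)&(Q[...,2]<95)&(Q[...,0]>50)&(Q[...,0]<95)&(abs(Q[...,1])<60)
    if l.sum()>50: print(n,"lug y",np.percentile(Q[l][:,1],[1,99]).round(1),l.sum(),"z",np.median(Q[l][:,2]))
    for q in ["knob","bolt"]:
      for d in cut_out(q,p):
        m=d["mask"]&ok
        if m.sum() and abs(np.median(Q[m],0)[:2]-[100,-8]).max()<60: print(n,q,round(d["confidence"],2),d["point"],np.percentile(Q[m],[2,50,98],axis=0).round(1).tolist())
E
python3 look.py
```

```text
[119.4 -12.9  80.2] 0.272 F bracket [ 6.4 -0.8  6.4] 8.000192642211914
wrist lug y [-33.4   7.6] 557 z 85.39177146575186
wrist knob 0.66 [300.6, 317.3] [[119.3, -23.8, 92.5], [124.9, -12.6, 101.8], [129.1, -1.6, 107.1]]
wrist bolt 0.6 [298.4, 317.6] [[62.6, -23.8, 51.1], [124.4, -13.0, 101.2], [129.5, -1.7, 107.6]]
top lug y [-41.   20.4] 260 z 87.73737516869873
```

play_rows:
  increments: "0.1 -0.1 -0.1 0 -1; -0.5 0 -0.5 0 -1; -0.5 0 -0.5 0 -1; -0.5 0 -0.4 0 -1; 0 0 0 0 -1"

```text
clock: 11.23
position: [0.5625, 0.1298, 0.0947]
ee_rot: [2.637, 1.706, -0.0]
force: [-0.2, 0.6, 2.2]
width: 0.276
gripper_force: 8.0
```

```bash
python3 look.py | head -1
```

```text
[102.1 -11.   94.7] 0.276 F bracket [0.5 0.4 2.2] 7.999830543994904
```

play_rows:
  increments: "-0.4 0 -0.2 0 -1; -0.4 0 -0.2 0 -1; 0 0 0 0 -1"

```text
clock: 11.93
position: [0.5596, 0.1234, 0.0985]
ee_rot: [2.637, 1.708, 0.001]
force: [-0.3, 1.2, 2.3]
width: 0.272
gripper_force: 8.0
```

```bash
python3 look.py | head -1
```

```text
[ 95.1 -10.8  98.5] 0.272 F bracket [1.  0.7 2.3] 7.999995052814484
```

play_rows:
  increments: "-0.4 0 -0.15 0 -1; -0.4 0 -0.15 0 -1; 0 0 0 0 -1"

```text
clock: 12.63
position: [0.5565, 0.1164, 0.1016]
ee_rot: [2.637, 1.708, 0.001]
force: [0.9, 1.8, 5.9]
width: 0.274
gripper_force: 8.0
```

```bash
python3 look.py | head -1
```

```text
[ 87.4 -10.9 101.6] 0.274 F bracket [ 2.  -0.   5.9] 8.000158220529556
```

play_rows:
  increments: "-0.4 0 -0.2 0 -1; -0.4 0 -0.15 0 -1; -0.4 0 -0.1 0 -1; 0 0 0 0 -1"

```text
clock: 13.42
position: [0.5505, 0.1043, 0.1054]
ee_rot: [-2.638, -1.707, 0.002]
force: [-0.2, 0.3, -0.0]
width: 0.272
gripper_force: 8.0
```

```bash
python3 look.py | head -1
```

```text
[ 73.9 -10.4 105.4] 0.272 F bracket [ 0.2  0.3 -0. ] 7.999958395957947
```

play_rows:
  increments: "-0.4 0 -0.1 0 -1; -0.4 0 0 0 -1; -0.3 0 0 0 -1; 0 0 0 0 -1"

```text
clock: 14.2
position: [0.5467, 0.0951, 0.1066]
ee_rot: [-2.637, -1.708, 0.0]
force: [-0.5, 0.7, -2.4]
width: 0.276
gripper_force: 8.0
```

```bash
python3 look.py
```

```text
[ 64.  -10.6 106.6] 0.276 F bracket [ 0.4  0.7 -2.4] 7.999838143587112
wrist lug y [-42.1  19. ] 2305 z 88.36633555481616
wrist knob 0.93 [298.6, 315.2] [[64.3, -21.2, 119.3], [69.3, -10.2, 127.9], [73.3, 0.7, 132.9]]
wrist knob 0.43 [273.7, 330.4] [[5.8, -40.9, 79.2], [59.2, -11.1, 88.9], [75.1, 17.5, 97.7]]
wrist bolt 0.57 [288.5, 314.7] [[61.0, -21.4, 55.3], [68.0, -10.2, 124.8], [73.5, 0.7, 133.4]]
scene lug y [-42.8  17.8] 141 z 86.67361313083144
scene bolt 0.64 [255.7, 331.9] [[63.4, -18.7, 79.3], [70.8, -12.2, 106.4], [77.6, -2.3, 129.2]]
```

play_rows:
  increments: "-0.3 0 0 0 -1; 0 0 0 0 -1; 0 0 0 0 -1"

```text
clock: 14.9
position: [0.5458, 0.0931, 0.1066]
ee_rot: [2.636, 1.709, 0.001]
force: [0.2, 0.2, -0.7]
width: 0.274
gripper_force: 8.0
```

```bash
python3 look.py|head -1
```

```text
[ 61.8 -10.6 106.6] 0.274 F bracket [ 0.3 -0.1 -0.7] 7.999941855669022
```

play_rows:
  increments: "0 0 0 0 0; 0 0 0 0 0; 0 0 0 0 0; 0 0 0 0 0; 0 0 0 0 0"

```text
clock: 15.77
position: [0.5458, 0.0931, 0.1065]
ee_rot: [2.636, 1.709, 0.0]
force: [-0.3, -0.5, 0.1]
width: 0.497
gripper_force: 0.0
```

play_rows:
  increments: "0 0 -1 0 0; 0 0 -3 0 0; 0 0 -4 0 0; -2 0 -4 0 0; -2 0 0 0 0"

```text
clock: 16.18
position: [0.5338, 0.0581, 0.2309]
ee_rot: [2.632, 1.709, 0.016]
force: [1.0, -0.9, 0.3]
width: 0.504
gripper_force: 0.0
```

```bash
python3 look.py
python3 - <<'E'
from h import *
p=vision.get_image("scene"); save(p,"s2.png",(180,330,230,430),4)
E
```

```text
[ 24.9 -13.9 230.9] 0.504 F bracket [-0.4 -1.3  0.3] 0.0
wrist lug y [-42.   19.3] 1467 z 88.45063573598017
wrist knob 0.66 [188.8, 311.4] [[47.3, -22.3, 89.2], [59.6, -10.4, 130.8], [70.0, 1.6, 134.9]]
wrist bolt 0.94 [186.1, 310.9] [[47.6, -21.5, 122.3], [59.7, -10.4, 130.9], [70.1, 1.6, 134.9]]
scene lug y [-43.1  19.3] 181 z 87.08184000434626
scene knob 0.62 [259.7, 326.8] [[-71.5, -52.6, 0.7], [45.9, -16.2, 43.9], [87.2, 53.9, 127.5]]
scene knob 0.5 [246.8, 330.4] [[41.5, -23.0, 102.7], [65.9, -12.6, 127.9], [74.7, -0.8, 136.6]]
scene bolt 0.63 [253.5, 333.8] [[28.9, -22.4, 51.3], [64.7, -12.3, 120.4], [74.0, 2.6, 135.6]]
```

View pics/wz.png

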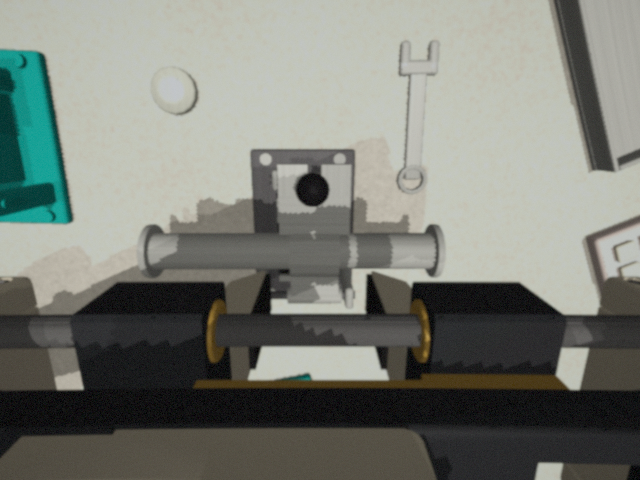

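View pics/s2.png

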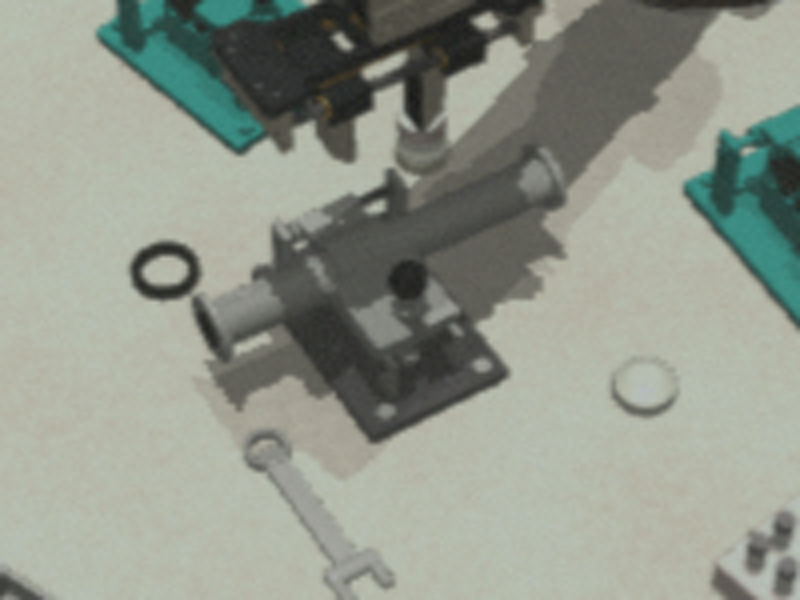

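Both views show the bolt standing in the slot with the knob over the lug (wrist pixel 188,312), the tube in its saddle and the bystanders in place. The gripper is clear, so I'm handing in.

play_rows:
  increments: "0 0 -1 0 0; 0 0 0 0 0; 0 0 0 0 0"

```text
clock: 16.93
position: [0.5305, 0.058, 0.2345]
ee_rot: [2.636, 1.709, 0.002]
force: [-0.1, -0.2, 0.5]
width: 0.502
gripper_force: 0.0
```

```bash
python3 -c "
from cell import job; print(job.sign_off())"
```

```text
the job is handed in; nothing more can be done
None
```

The job is handed in, with no verdict returned: the hinged half is pressed home over the tube (about 18 N at most), the bolt stands upright in the slot to within about 0.03 rad by my estimate, the tube is in its saddle, and I saw nothing else on the counter disturbed.

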